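# Hang the hand lens, hold the tray cabinet open

### The arm

A 6-joint arm with a two-finger parallel gripper is mounted at the origin on the work surface. World frame = base frame: x ahead of the robot, y to its left, z up, the work surface at z = 0. Lengths are in m, angles in degrees, forces in N, time in s.
With the tool pointing down it reaches from about 0.35 to 0.975 m from the base axis. Payload 17.4 kg.
Tool frame: the origin (TCP) lies midway between the tips of the shut fingers; the grasp point (between the pads) lies 19 mm behind it (manip.pinch_z is the distance from the TCP to the grasp point, in m); z points along the fingers, y is the line along which they close (so a half turn about z gives the same grasp; the last joint's range is limited). The gripper opens to 85 mm and grips with 20 to 120 N. Pads are 22 mm wide; open, the fingers measure 114 mm over their backs; the gripper's body (76 mm by 85 mm) begins 54 mm behind the grasp point. The pads swing forward as they close: fully open they stand 13 mm farther back than shut.
Start: joints at [66.704, 6.646, 82.598, -0, 90.757, -2.166], TCP at [0.243, 0.63, 0.231] pointing down, gripper open.
Joint ranges: [-162.19, 162.19], [-47.58, 125.68], [4.15, 143.07], [-65.23, 245.23], [0.69, 171.88], [-170.13, 170.13]. Speed limits (degrees/s): [108.29, 108.29, 127.2, 180, 180, 180].

### API

Orientations are given as [roll, pitch, yaw] about the fixed x, y, z axes, in that order (R = Rz(yaw) Ry(pitch) Rx(roll)).
In Python, from station import manip, camrig gives the robot as it stands (manip), with the cameras (camrig).
- The arm moves only by the shell command python3 inch.py 'ROWS' [FORCE]. ROWS is a JSON list of rows, 1 to 5 of them, each of 5 numbers: dx, dy, dz in m, then a turn about the tool's z in degrees, then the opening from 0.0 (shut) to 1.0 (fully open); each row is the pose to reach, as a shift and turn from the pose commanded when the command began, along the tool's axes at that moment; what a row does not reach only later rows make up. A row lasts 1/12 s, in which the tool goes at most 0.0417 m and 7.16 degrees, less where a joint would pass 70% of its speed; a pose out of reach is approached as far as the arm can. The fingers move at their own pace and stop on an object; FORCE is the grip in N (left out, the last holds). Time passes only in rows, so rows that do not move let the fingers close. It prints the time, the measured TCP pose, the force, the opening and the grip force at its end.
- manip.state(): the state, without advancing time (a new reading comes with each control period).
- camrig.grab_frame(name): name is "scene" or "top" or "wrist"; returns the picture (400x640x3 uint8, blue, green, red); there is no depth.
- camrig.camera_info(name): a dict with "fx", "fy", "cx", "cy" (pixels), "dist_coeffs" ([k1, k2, p1, p2, k3] as OpenCV has them; the pictures are not rectified), "eye" and "rotation" of the camera in the world; the wrist camera has in their place "tool_from_camera" (4x4, takes a point from camera to tool coordinates, whose origin is the TCP and whose axes are the flange's). Camera axes: x right, y down, z forward; pixel columns grow to the right and rows downward; lengths in m; the calibration is good to about 2 mm. A picture is of the moment at which its call begins: read the wrist's pose just before it. camera_info takes no time and is no camera call.
- manip.finish_job(): hands the job in; it is judged then, once.
The state is a dict: "time": time; "joint_pos": joint angles; "joint_vel": joint speeds; "joint_efforts": joint torques, N m; "ee_pos": TCP position; "orientation": TCP orientation; "force": force on the tool from outside, world axes, zero at the start; "torque": the same for the moment, N m; "grip_width": opening from 0.0 (shut) to 1.0 (fully open); "grasp_force": force on a finger pad.
Only numpy, scipy, OpenCV 4.12 (cv2) and the standard library are available. Lean on these libraries where they do the work, as an engineer would, in place of code of your own. Each camera call takes 0.05 s, during which the arm holds its last target. There are 200 camera calls.

### The job

Get the tray cabinet ready for a colleague to look in: lift the hand lens out of its wooden rest, hang it on the red peg by the hole in its handle and let go of it. Then slide the cabinet's grey spring-closed front panel open by its upright tab until the black pointer stands in the orange mark on the roof, and finish while still gripping the tab and holding the panel there (it slides shut if released). Leave the specimens and other things on the bench where they are.

Things in the scene. Friction and masses are not known exactly. Their poses are not given: they have to be found in the camera images.
- cabinet: white plastic tray cabinet, fixed, 160 deep (x) x 260 wide (y) x 120 mm high; origin at the centre of its underside; its front looks along its -x (towards the robot); yaw varies
- panel: grey sliding front panel, 4 x 130 x 108 mm, over the -y half of the cabinet's front when shut. It slides along the cabinet's +y to open, travel 125 mm; a spring pulls it shut with 3 N when shut plus 60 N per metre of opening. An upright tab for the gripper stands on its top edge. Origin at bench height below the panel's middle; axes parallel to the cabinet's
- tab (a point): centre of the top face of the panel's grey tab, 156 mm above the bench. Tab: 20 mm (cabinet x) x 14 mm (cabinet y) x 36 mm high, its foot level with the roof at 120 mm, free on all sides; pinch it from above across its 14 mm
- pointer (a point): middle of the thin black pointer (50 x 3 x 3 mm, along cabinet x), which moves with the panel just above the roof; same cabinet y as the tab
- mark_mid (a point): middle of the orange mark, a flat strip on the roof 60 mm long (cabinet x) and 10 mm wide (cabinet y), axes parallel to the cabinet's; its place along the roof's front edge varies, 45 to 95 mm of panel opening. The pointer is in the mark when its y in this frame is within 5 mm of 0
- lens: rectangular hand lens, loose, about 130 g, 170 mm tall, standing upright head down; origin at the centre of its lower edge, z up along the handle. Head: steel frame 12 (x) x 70 (y) x 60 mm high with glass; handle: flat walnut bar 12 mm thick (x) x 28 mm wide (y), from 70 to 170 mm above the origin. A hole runs through it along x; either side may go on the peg
- lens_hole (a point): centre of the round 16 mm hole through the handle, 42 mm below the handle's top end; axes as the lens
- lens_top (a point): centre of the handle's top end; the top 30 mm of the handle is free to grip above the hole
- lens_rest: fixed pale wooden block 50 (x) x 110 (y) x 36 mm high with a slot 16 x 74 x 28 mm deep in its top, in which the lens head stands; the lens has the same yaw and its lower edge is 8 mm above the bench. Rest and peg stand may change sides
- peg_stand: fixed stand: dark base 12 mm high (x -65 to 35, y -40 to 40 mm), upright aluminium post of 14 mm diameter and 162 mm height at the origin, red peg of 8 mm diameter pointing along -x and 15 degrees upward from the post; nothing stands above the post. Origin on the bench below the post; yaw varies
- peg_mid (a point): point on the peg's centre line, 40 mm in front of the post's axis, 166 mm above the bench; axes as the stand. Lens hole should hang about here
- peg_tip (a point): peg's centre line at its free round end, 65 mm in front of the post's axis, 172 mm above the bench
- pyrite: brassy pyrite cube, 30 mm, about 35 mm high with small cubes grown on; loose on the bench in front of the cabinet; origin at its underside. Leave alone
- gypsum: chalky white gypsum piece, about 46 x 30 x 35 mm, loose in front of the cabinet; origin at its underside. Leave alone
- tin: tin specimen box 83 x 113 x 38 mm, loose; origin at its underside. Leave alone
- jar: closed jar, 60 mm diameter, 85 mm high, loose. Leave alone
- brush: small brush lying flat, loose. Leave alone

How it is judged:
By the outcome, as a careful person would: the job done as asked, in the order asked, and still so for the second after the job is handed in, while the arm keeps its last pose, push and grip.
It also fails if it takes over 69 s, if anything falls off the work surface, if the arm or the gripper's body presses on something with over 40 N, if the wrist force passes 120 N, or if a joint passes its speed limit or range.

## Working session

There is one attempt and no reset: what is moved stays moved. The work goes in short steps, Python scripts to look and compute and a shell command to move; the robot and the scene stay as the last step left them, time stands still between calls to the robot, and variables do not carry over. Pictures are saved under pics/ and viewed, at most 10 in all, crops included, and the job is handed in when it is done.

```bash
ls; mkdir -p pics; python3 - <<'E'
from station import manip, camrig
import cv2
print(manip.pinch_z, manip.state())
for n in ("scene","top"):
    im=camrig.grab_frame(n); cv2.imwrite(f"pics/{n}0.png",im); print(n,camrig.camera_info(n))
print(camrig.camera_info("wrist"))
E
```

```text
inch.py
pics
station.py
0.0187 {'time': 0.0, 'joint_pos': array([ 6.67041018e+01,  6.67527900e+00,  8.26360228e+01,  9.22660549e-04,
        9.07564047e+01, -2.16547399e+00]), 'joint_vel': array([-0.00942491, -0.00601914, -0.0335931 ,  0.04332887,  0.07336241,
        0.07999193]), 'joint_efforts': array([ 2.51256251e-04, -7.31978559e+01, -6.32463312e+01, -8.34663138e-05,
        6.50621572e-03, -3.13304088e-05]), 'ee_pos': array([0.2432576 , 0.6294396 , 0.23054559]), 'orientation': array([-1.79932377e+02, -3.48026896e-03,  1.58869585e+02]), 'force': array([-0.31299367,  0.33330515, -0.27799718]), 'torque': array([-0.01419339, -0.0735535 , -0.00301537]), 'grasp_force': 0.0, 'grip_width': 1.0022165985495053}
scene {'fx': 490.1386946010818, 'fy': 490.1386946010818, 'cx': 315.93396426631216, 'cy': 196.9059921437795, 'dist_coeffs': array([0.04842186, 0.        , 0.        , 0.        , 0.        ]), 'eye': array([ 1.65331757, -0.64799406,  1.07912985]), 'rotation': array([-126.64888278,    0.92077168,   57.90449954])}
top {'fx': 417.65988314771147, 'fy': 417.65988314771147, 'cx': 312.9174920348538, 'cy': 200.8507342731352, 'dist_coeffs': array([-0.11203397,  0.        ,  0.        ,  0.        ,  0.        ]), 'eye': array([0.35344006, 0.02648834, 1.67354426]), 'rotation': array([-173.09428386,   -1.17898687,  -89.97143939])}
{'fx': 346.80213988249204, 'fy': 346.80213988249204, 'cx': 316.25958906424427, 'cy': 196.68061012642133, 'dist_coeffs': array([0.02493055, 0.        , 0.        , 0.        , 0.        ]), 'tool_from_camera': array([[-1.46548540e-03, -9.60191234e-01, -2.79339660e-01,
         6.98354843e-02],
       [ 9.99998887e-01, -1.32907976e-03, -6.77716257e-04,
        -5.61269696e-04],
       [ 2.79472521e-04, -2.79340342e-01,  9.60192114e-01,
        -1.41727417e-01],
       [ 0.00000000e+00,  0.00000000e+00,  0.00000000e+00,
         1.00000000e+00]])}
```

View pics/scene0.png

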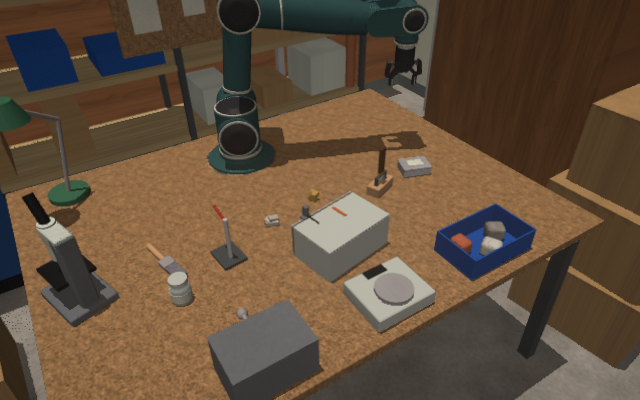

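View pics/top0.png

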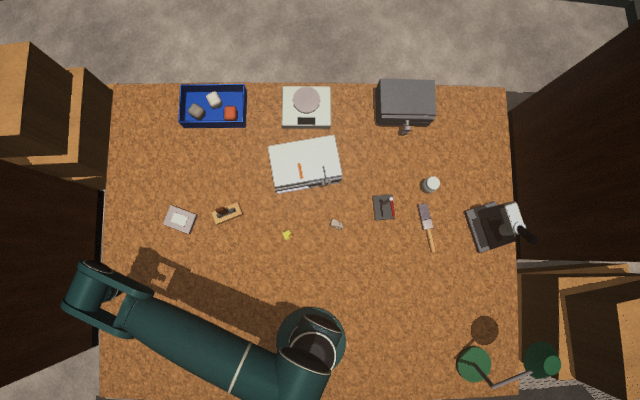

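The scene view shows the lens in its rest near (382,170), the peg stand near (228,240), and the cabinet near (340,235). In the top view the rest is at (227,213), the stand at (384,207), and the cabinet at (305,165) with its tab near (325,176). I'll enlarge these.

```bash
cat > h.py <<'E'
import cv2,numpy as np
from scipy.spatial.transform import Rotation as Ro
from station import manip, camrig
def cam(n,st=None):
    c=camrig.camera_info(n); K=np.array([[c['fx'],0,c['cx']],[0,c['fy'],c['cy']],[0,0,1]])
    if n=="wrist":
        st=st or manip.state(); R0=Ro.from_euler('xyz',st['orientation'],degrees=True).as_matrix()
        T=c['tool_from_camera']; R=R0@T[:3,:3]; e=R0@T[:3,3]+st['ee_pos']
    else: R=Ro.from_euler('xyz',c['rotation'],degrees=True).as_matrix(); e=c['eye']
    return K,c['dist_coeffs'],R,e
def ray(C,px):
    K,d,R,e=C; u=cv2.undistortPoints(np.array([[px]],float),K,d)[0,0]; v=R@[u[0],u[1],1]; return e,v/np.linalg.norm(v)
def onz(C,px,z):
    e,v=ray(C,px); return e+v*(z-e[2])/v[2]
def tri(C1,p1,C2,p2):
    e,v=ray(C1,p1); f,w=ray(C2,p2)
    s=np.linalg.lstsq(np.c_[v,-w],f-e,rcond=None)[0]; a=e+s[0]*v; b=f+s[1]*w
    return (a+b)/2,np.linalg.norm(a-b)
def proj(C,P):
    K,d,R,e=C; return cv2.projectPoints((R.T@(np.atleast_2d(P)-e).T).T,np.zeros(3),np.zeros(3),K,d)[0][:,0]
E
python3 - <<'E'
import cv2,numpy as np
t=cv2.imread('pics/top0.png');s=cv2.imread('pics/scene0.png')
def c(im,x,y,w,h,W,H): return cv2.resize(im[y:y+h,x:x+w],(W,H),interpolation=cv2.INTER_CUBIC)
a=np.hstack([c(t,205,190,50,50,300,300),c(t,365,185,40,50,240,300),c(t,265,135,87,100,260,300)])
b=np.hstack([c(s,360,135,50,60,250,300),c(s,205,200,50,75,200,300),c(s,285,185,117,100,350,300)])
cv2.imwrite('pics/crop1.png',np.vstack([a,b]))
E
```

```text
(no output)
```

View pics/crop1.png

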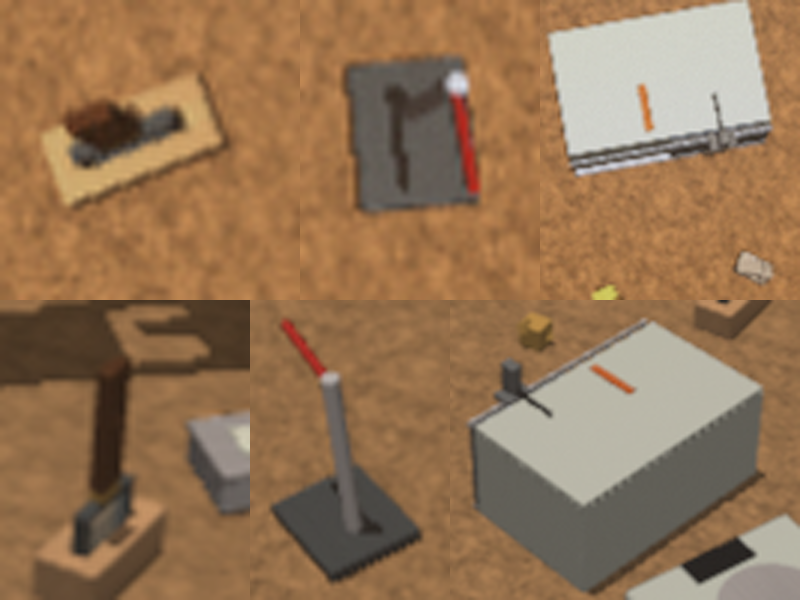

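The enlarged crops show the main features clearly. These are the pixel positions:

| Feature | Top view | Scene view |
|---|---|---|
| Handle top | (220,210) | (382.5,148) |
| Post top | (391,199) | (225,219.5) |
| Peg tip | (394,217) | (214.5,206) |
| Mark middle | (300,171) | – |
| Tab top | (325,181) | (305.7,206.7) |

```bash
python3 - <<'E'
from h import *
np.set_printoptions(precision=4,suppress=True)
T,S=cam("top"),cam("scene")
for n,a,b in [("lens_top",(220,209.7),(382.5,148)),("tip",(394,216.7),(214.5,206.2)),("post",(391,198.8),(225,219.5)),("tab",(325.3,180.5),(305.7,206.7))]:
    print(n,*tri(T,a,S,b))
f=lambda p:(205+p[0]/6,190+p[1]/6)
q=np.array([onz(T,f(p),.036) for p in [(40,133),(198,75),(227,147),(70,207)]]); print("rest",q,q.mean(0),np.linalg.norm(q-np.roll(q,-1,0),axis=1))
g=lambda p:(265+(p[0]-540)/2.99,135+p[1]/2.99)
for p in [(642,86),(649,130),(714,94),(721,125)]: print("mark/ptr",onz(T,g(p),.122))
q=np.array([onz(T,g(p),.12) for p in [(549,33),(745,1),(770,125),(570,157)]]);print("cab",q,np.linalg.norm(q-np.roll(q,-1,0),axis=1))
h=lambda p:(365+(p[0]-300)/6,185+p[1]/6)
print("base",[onz(T,h(p),.012) for p in [(345,65),(462,57),(480,205),(360,210)]])
E
```

```text
lens_top [0.5026 0.3323 0.1778] 0.0038834145084820464
tip [ 0.4795 -0.2967  0.1704] 0.006108777529300231
post [ 0.5457 -0.2907  0.1608] 0.002721370272090173
tab [ 0.6138 -0.0507  0.1507] 0.000439826265375704
rest [[0.5057 0.3923 0.036 ]
 [0.5444 0.2887 0.036 ]
 [0.4969 0.2686 0.036 ]
 [0.4571 0.3712 0.036 ]] [0.501  0.3302 0.036 ] [0.1106 0.0515 0.11   0.053 ]
mark/ptr [0.6826 0.047  0.122 ]
mark/ptr [0.6262 0.0379 0.122 ]
mark/ptr [ 0.6728 -0.0442  0.122 ]
mark/ptr [ 0.6329 -0.0529  0.122 ]
cab [[ 0.7516  0.1659  0.12  ]
 [ 0.7951 -0.0845  0.12  ]
 [ 0.6336 -0.1151  0.12  ]
 [ 0.5917  0.1371  0.12  ]] [0.2542 0.1643 0.2556 0.1625]
base [array([ 0.5759, -0.2481,  0.012 ]), array([ 0.5816, -0.3278,  0.012 ]), array([ 0.4815, -0.3378,  0.012 ]), array([ 0.4781, -0.2566,  0.012 ])]
```

```bash
cat >> h.py <<'E'
def to(x,y,z,yaw):
    s=manip.state(); R=Ro.from_euler('xyz',s['orientation'],degrees=True).as_matrix()
    d=R.T@(np.array([x,y,z])-s['ee_pos']); t=-((yaw-s['orientation'][2]+180)%360-180)
    print("to d",d.round(4),"turn",round(t,1),"|",s['time'],s['ee_pos'].round(4),s['orientation'].round(1),"F",s['force'].round(1),"g",round(s['grip_width'],3),round(s['grasp_force'],1))
E
python3 inch.py '[[-0.35,-0.185,-0.06,-42,1],[-0.35,-0.185,-0.06,-42,1],[-0.35,-0.185,-0.06,-42,1],[-0.35,-0.185,-0.06,-42,1],[-0.35,-0.185,-0.06,-42,1]]' 60
python3 -c "
from h import *
to(.502,.332,.285,201)"
```

```text
time: 0.52
ee_pos: [0.3767, 0.4757, 0.2619]
orientation: [-180.0, -0.0, -165.7]
force: [0.8, 1.1, 0.1]
grip_width: 0.997
grasp_force: 0.0
to d [-0.0859 -0.1702 -0.023 ] turn -6.7 | 0.5167 [0.3767 0.4757 0.2619] [-180.    -0.  -165.7] F [0.8 1.1 0.1] g 0.997 0.0
```

```bash
python3 inch.py '[[-0.086,-0.17,-0.023,-6.7,1],[-0.086,-0.17,-0.023,-6.7,1],[-0.086,-0.17,-0.023,-6.7,1],[-0.086,-0.17,-0.023,-6.7,1],[-0.086,-0.17,-0.023,-6.7,1]]'
python3 inch.py '[[0,0,0,0,1],[0,0,0,0,1]]'
python3 - <<'E'
from h import *
to(.502,.332,.285,201)
im=camrig.grab_frame("wrist"); cv2.imwrite("pics/w1.png",im)
E
```

```text
time: 0.93
ee_pos: [0.5021, 0.3302, 0.2852]
orientation: [-180.0, 0.0, -159.4]
force: [-0.5, 0.3, 0.2]
grip_width: 1.001
grasp_force: 0.0
time: 1.1
ee_pos: [0.501, 0.3321, 0.2847]
orientation: [180.0, -0.0, -159.5]
force: [0.4, -0.2, 0.6]
grip_width: 1.002
grasp_force: 0.0
to d [-0.0009 -0.0005 -0.0003] turn -0.5 | 1.1 [0.501  0.3321 0.2847] [ 180.    -0.  -159.5] F [ 0.4 -0.2  0.6] g 1.002 0.0
```

View pics/w1.png

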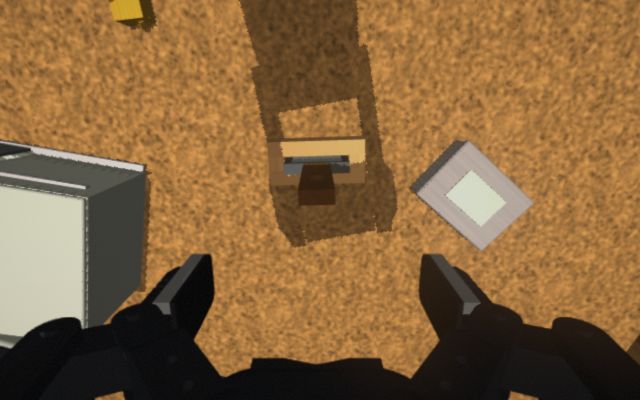

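The wrist view shows the handle's top end at about (299–335, 189–205), with its middle near (317,196). The rest's slot edge runs horizontally, so the yaw is about right.

```bash
python3 - <<'E'
from h import *
np.set_printoptions(precision=4,suppress=True)
C=cam("wrist"); im=cv2.imread("pics/w1.png")
print(proj(C,[[.5026,.3323,.178]]))
print("top",onz(C,(317,196.5),.178),onz(C,(299.5,204.5),.178),onz(C,(335,204.5),.178))
hsv=cv2.cvtColor(im,cv2.COLOR_BGR2HSV)
print(im[196,285:350:3].tolist()); print(im[160:212:3,317].tolist())
for p in [(268,139),(365,139),(268,185),(365,184)]: print("rest corner",onz(C,p,.036))
E
```

```text
[[316.0811 197.04  ]]
top [0.502  0.3328 0.178 ] [0.5124 0.3227 0.178 ] [0.5031 0.3476 0.178 ]
[[38, 71, 99], [39, 73, 102], [33, 61, 88], [36, 66, 92], [34, 66, 94], [19, 39, 64], [19, 38, 63], [17, 38, 63], [18, 38, 63], [19, 37, 62], [16, 36, 60], [16, 36, 59], [18, 38, 61], [17, 37, 60], [19, 38, 61], [18, 38, 62], [17, 38, 62], [37, 68, 96], [38, 71, 101], [41, 75, 105], [39, 74, 104], [39, 71, 100]]
[[68, 74, 76], [26, 62, 83], [19, 37, 56], [20, 36, 55], [16, 34, 52], [17, 38, 60], [21, 41, 66], [18, 32, 51], [17, 32, 50], [12, 31, 48], [19, 37, 59], [17, 37, 60], [17, 36, 60], [19, 38, 61], [18, 37, 61], [33, 63, 91], [38, 72, 103], [39, 73, 102]]
rest corner [0.4969 0.2726 0.036 ]
rest corner [0.459  0.3741 0.036 ]
rest corner [0.5473 0.2892 0.036 ]
rest corner [0.5067 0.3941 0.036 ]
```

```bash
python3 inch.py '[[-0.001,0,0.04,0,1],[-0.001,0,0.08,0,1],[-0.001,0,0.115,0,1],[-0.001,0,0.138,0,1],[-0.001,0,0.138,0,1]]'
python3 inch.py '[[0,0,0,0,0],[0,0,0,0,0],[0,0,0,0,0],[0,0,0,0,0],[0,0,0,0,0]]' 60
python3 inch.py '[[0,0,0,0,0],[0,0,0,0,0],[0,0,0,0,0]]' 60
```

```text
time: 1.57
ee_pos: [0.4985, 0.3334, 0.141]
orientation: [-179.9, -0.4, -159.3]
force: [-0.5, -0.5, -1.2]
grip_width: 0.999
grasp_force: 0.0
time: 1.98
ee_pos: [0.5017, 0.3338, 0.1485]
orientation: [180.0, 0.1, -159.3]
force: [1.1, -2.6, 13.6]
grip_width: 0.313
grasp_force: 58.4
time: 2.23
ee_pos: [0.5018, 0.3336, 0.1485]
orientation: [180.0, 0.1, -159.4]
force: [0.6, -1.2, 5.9]
grip_width: 0.318
grasp_force: 59.2
```

```bash
python3 inch.py '[[0,0,-0.02,0,0],[0,0,-0.055,0,0],[0,0,-0.09,0,0],[0,0,-0.125,0,0],[0,0,-0.152,0,0]]'
python3 -c "
from h import *
to(.40,-.16,.30,185)"
```

```text
time: 2.65
ee_pos: [0.5013, 0.3335, 0.3027]
orientation: [180.0, 0.2, -159.4]
force: [0.7, 0.4, -1.2]
grip_width: 0.315
grasp_force: 59.3
to d [ 0.2688 -0.4261  0.0017] turn 15.6 | 2.65 [0.5013 0.3335 0.3027] [ 180.     0.2 -159.4] F [ 0.7  0.4 -1.2] g 0.315 59.3
```

```bash
python3 inch.py '[[0.02,-0.03,0,1.5,0],[0.04,-0.065,0,3,0],[0.065,-0.1,0,4.5,0],[0.085,-0.135,0,6,0],[0.105,-0.17,0,8,0]]'
python3 inch.py '[[0.02,-0.035,0,1.5,0],[0.04,-0.07,0,3,0],[0.06,-0.105,0,4.5,0],[0.08,-0.14,0,6,0],[0.1,-0.17,0,7.6,0]]'
python3 -c "
from h import *
to(.40,-.16,.30,185)"
```

```text
time: 3.07
ee_pos: [0.462, 0.1358, 0.2995]
orientation: [-180.0, 0.1, -167.4]
force: [1.4, -1.1, -0.8]
grip_width: 0.316
grasp_force: 59.4
time: 3.48
ee_pos: [0.4015, -0.0522, 0.2996]
orientation: [-180.0, 0.1, -175.0]
force: [0.8, 1.1, -0.6]
grip_width: 0.314
grasp_force: 59.4
to d [ 0.0108 -0.1073 -0.0004] turn -0.0 | 3.4833 [ 0.4015 -0.0522  0.2996] [-1.80e+02  1.00e-01 -1.75e+02] F [ 0.8  1.1 -0.6] g 0.314 59.4
```

```bash
python3 inch.py '[[0.003,-0.03,0,0,0],[0.006,-0.065,0,0,0],[0.01,-0.095,0,0,0],[0.01,-0.107,0,0,0],[0.01,-0.107,0,0,0]]'
python3 inch.py '[[0,0,0,0,0],[0,0,0,0,0]]'
python3 - <<'E'
from h import *
to(.40,-.16,.30,185)
im=camrig.grab_frame("wrist"); cv2.imwrite("pics/w2.png",im)
hsv=cv2.cvtColor(im,cv2.COLOR_BGR2HSV)
m=((hsv[...,0]<5)|(hsv[...,0]>174))&(hsv[...,1]>170)&(hsv[...,2]>90)
n,l,s,c=cv2.connectedComponentsWithStats(m.astype(np.uint8))
for i in range(1,n):
    if s[i,4]>50:
        ys,xs=np.where(l==i); print(s[i],cv2.minAreaRect(np.c_[xs,ys].astype(np.float32)))
print(proj(cam("wrist"),[[.4795,-.2967,.1715],[.5457,-.2907,.162]]))
E
```

```text
time: 3.9
ee_pos: [0.4018, -0.1599, 0.2991]
orientation: [-180.0, -0.0, -175.1]
force: [-0.3, 0.1, -2.1]
grip_width: 0.314
grasp_force: 59.6
time: 4.07
ee_pos: [0.4021, -0.1571, 0.2991]
orientation: [180.0, 0.0, -174.9]
force: [-0.8, 0.4, -0.3]
grip_width: 0.32
grasp_force: 59.6
to d [ 0.0024 -0.0027 -0.0009] turn 0.1 | 4.0667 [ 0.4021 -0.1571  0.2991] [ 180.     0.  -174.9] F [-0.8  0.4 -0.3] g 0.32 59.6
[140 260  20  46 370] ((149.25001525878906, 282.25), (46.80171585083008, 8.538150787353516), 71.56504821777344)
[[145.63583102 260.66424663]
 [160.20746375 321.25271387]]
```

View pics/w2.png

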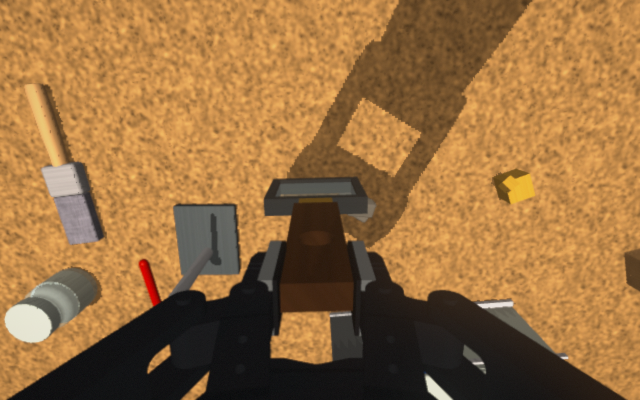

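The wrist view shows the red peg from its tip at (144,262) down to (157,303). The stand's base has corners near (175,206), (236,205) and (239,274). The lens hangs upright in the grip with its hole at (316,238).

```bash
python3 - <<'E'
from h import *
np.set_printoptions(precision=4,suppress=True)
C=cam("wrist"); S=manip.state()['ee_pos']
im=cv2.imread("pics/w2.png")
print("tip",onz(C,(144.5,263),.172))
# centre line
e,_=ray(C,(0,0))
for p,z in [((144.5,263),.1725),((147.5,275),.170),((153,292),.167)]: print(onz(C,p,z))
q=[onz(C,p,.012) for p in [(175,206),(236,205),(239,274)]]; print("base",q)
h=S[2]-.0125; print("hole", h, onz(C,(316,238),h))
print("stand from rough: mid", proj(C,[[.506,-.2943,.166]]))
T=cam("scene")
im=camrig.grab_frame("scene"); cv2.imwrite("pics/s1.png",im)
hsv=cv2.cvtColor(im,cv2.COLOR_BGR2HSV)
m=((hsv[...,0]<5)|(hsv[...,0]>174))&(hsv[...,1]>170)&(hsv[...,2]>80); m[:, :190]=0; m[:,250:]=0
ys,xs=np.where(m); print(list(zip(xs,ys))[:6],list(zip(xs,ys))[-4:])
im=camrig.grab_frame("top")
hsv=cv2.cvtColor(im,cv2.COLOR_BGR2HSV)
m=((hsv[...,0]<5)|(hsv[...,0]>174))&(hsv[...,1]>170)&(hsv[...,2]>80); m[:, :380]=0; m[:,400:]=0
ys,xs=np.where(m); print(list(zip(xs,ys))[:4],list(zip(xs,ys))[-6:])
E
```

```text
tip [ 0.4815 -0.2975  0.172 ]
[ 0.4812 -0.2973  0.1725]
[ 0.4939 -0.2965  0.17  ]
[ 0.5122 -0.2938  0.167 ]
base [array([ 0.4852, -0.3343,  0.012 ]), array([ 0.477, -0.256,  0.012]), array([ 0.5762, -0.2495,  0.012 ])]
hole 0.2866326249091585 [ 0.3976 -0.1585  0.2866]
stand from rough: mid [[152.6923 285.175 ]]
[(np.int64(213), np.int64(206)), (np.int64(214), np.int64(206)), (np.int64(215), np.int64(206)), (np.int64(214), np.int64(207)), (np.int64(215), np.int64(207)), (np.int64(215), np.int64(208))] [(np.int64(221), np.int64(217)), (np.int64(222), np.int64(217)), (np.int64(223), np.int64(217)), (np.int64(222), np.int64(218))]
[(np.int64(391), np.int64(202)), (np.int64(391), np.int64(203)), (np.int64(392), np.int64(203)), (np.int64(391), np.int64(204))] [(np.int64(393), np.int64(213)), (np.int64(393), np.int64(214)), (np.int64(393), np.int64(215)), (np.int64(394), np.int64(215)), (np.int64(393), np.int64(216)), (np.int64(394), np.int64(216))]
```

```bash
python3 -c "
from h import *
to(.45,-.236,.1845,185)"
```

```text
to d [-0.0405 -0.083   0.1146] turn 0.1 | 4.2167 [ 0.4022 -0.1569  0.2991] [-180.     0.  -174.9] F [ 0.2  0.1 -0.9] g 0.316 59.6
```

```bash
python3 inch.py '[[-0.01,-0.02,0.025,0,0],[-0.02,-0.04,0.055,0,0],[-0.03,-0.06,0.085,0,0],[-0.04,-0.08,0.105,0,0],[-0.0405,-0.083,0.115,0,0]]'
python3 inch.py '[[0,0,0,0,0],[0,0,0,0,0],[0,0,0,0,0]]'
python3 - <<'E'
from h import *
to(.45,-.236,.1845,185)
im=camrig.grab_frame("wrist"); cv2.imwrite("pics/w3.png",im)
cv2.imwrite("pics/w3c.png",cv2.resize(im[150:350,120:400],(800,571),interpolation=cv2.INTER_CUBIC))
E
```

```text
time: 4.63
ee_pos: [0.4501, -0.2377, 0.1804]
orientation: [179.9, -0.2, -174.9]
force: [0.0, -0.1, -1.4]
grip_width: 0.317
grasp_force: 59.7
time: 4.88
ee_pos: [0.45, -0.2363, 0.1855]
orientation: [-179.9, 0.1, -174.9]
force: [0.2, 1.1, -0.1]
grip_width: 0.316
grasp_force: 59.7
to d [-0.0001  0.0003  0.001 ] turn 0.1 | 4.8833 [ 0.45   -0.2363  0.1855] [-1.799e+02  1.000e-01 -1.749e+02] F [ 0.2  1.1 -0.1] g 0.316 59.7
```

View pics/w3c.png

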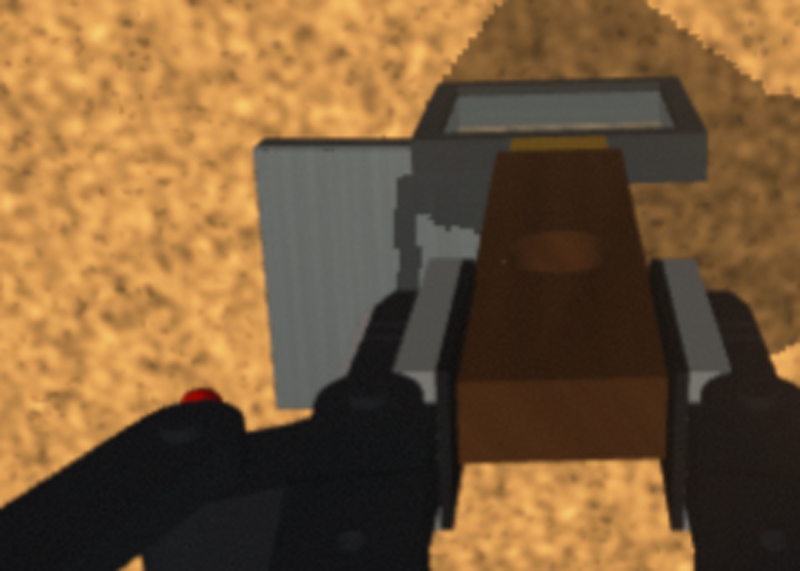

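The crop shows the tip's red edge at (201,388), which is (190.4,286) in the full frame. The hole's middle is at (557,252), full frame (315,238). The handle's top end spans columns 457–668.

```bash
python3 - <<'E'
from h import *
np.set_printoptions(precision=4,suppress=True)
C=cam("wrist"); S=manip.state(); h=S['ee_pos'][2]-.0125
R=Ro.from_euler('z',5,degrees=True).as_matrix()
f=lambda x,y:(120+x/2.857,150+y/2.857)
tip=onz(C,f(201,405),.172); edge=onz(C,f(201,388),.172); hole=onz(C,f(557,252),h); top=onz(C,f(562,418),h+.042)
print(tip,edge,hole,top); print("in stand axes tip-hole",R.T@(tip-hole),"tip-tcp",R.T@(tip-S['ee_pos']),"hole-tcp",R.T@(hole-S['ee_pos']),"top-tcp",R.T@(top-S['ee_pos']))
g=lambda x,y:onz(C,f(x,y),.012)
print("base corners",g(256,143),g(277,408), g(410,141))
print(camrig.camera_info('wrist')['tool_from_camera'][1,3])
E
```

```text
[ 0.4806 -0.2986  0.172 ] [ 0.4772 -0.2986  0.172 ] [ 0.4456 -0.2385  0.1732] [ 0.4505 -0.2372  0.2152]
in stand axes tip-hole [ 0.0297 -0.0629 -0.0012] tip-tcp [ 0.0251 -0.0646 -0.0137] hole-tcp [-0.0046 -0.0017 -0.0125] top-tcp [ 0.0005 -0.0008  0.0295]
base corners [ 0.4841 -0.3363  0.012 ] [ 0.5834 -0.3285  0.012 ] [ 0.4789 -0.2855  0.012 ]
-0.0008401117673170755
```

```bash
python3 inch.py '[[0,-0.016,0,0,0],[0,-0.032,0,0,0],[0,-0.048,0,0,0],[0,-0.0628,0.0005,0,0],[0,-0.0628,0.0005,0,0]]'
python3 inch.py '[[0,0,0,0,0],[0,0,0,0,0]]'
python3 - <<'E'
from h import *
to(.45,-.236,.185,185)
im=camrig.grab_frame("scene"); a=cv2.resize(im[170:270,190:280],(540,600),interpolation=cv2.INTER_CUBIC)
b=camrig.grab_frame("wrist"); cv2.imwrite("pics/w4.png",b)
b=cv2.resize(b[180:360,280:360],(260,600),interpolation=cv2.INTER_CUBIC)
cv2.imwrite("pics/c4.png",np.hstack([a,b]))
E
```

```text
time: 5.35
ee_pos: [0.4552, -0.3021, 0.1834]
orientation: [-180.0, -0.0, -175.0]
force: [-0.2, -0.0, -1.0]
grip_width: 0.317
grasp_force: 59.8
time: 5.52
ee_pos: [0.4551, -0.2997, 0.1832]
orientation: [180.0, -0.0, -175.0]
force: [-0.9, 0.4, -1.7]
grip_width: 0.315
grasp_force: 59.8
to d [-0.0005  0.0639 -0.0017] turn 0.0 | 5.5167 [ 0.4551 -0.2997  0.1832] [ 180.   -0. -175.] F [-0.9  0.4 -1.7] g 0.315 59.8
```

View pics/c4.png

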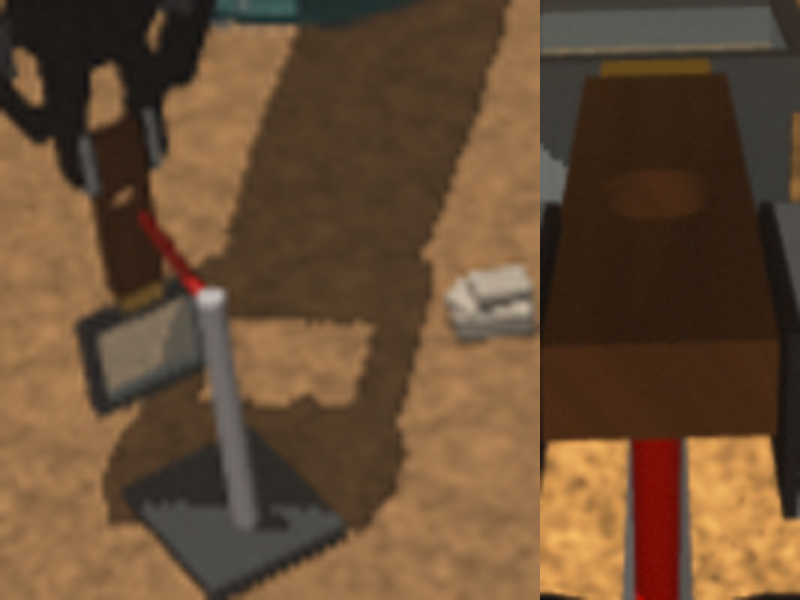

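The hole and peg line up in the wrist view, with the peg about 1 mm to the left. In the scene view the tip is just behind the hole and level with it. I'll go on, following the slope of the peg.

```bash
python3 inch.py '[[-0.005,-0.001,-0.002,0,0],[-0.012,-0.001,-0.002,0,0],[-0.02,-0.001,-0.002,0,0],[-0.028,-0.001,-0.0015,0,0],[-0.028,-0.001,-0.0015,0,0]]'
python3 -c "
from h import *
to(.506,-.2963,.1785,185)"
```

```text
time: 6.03
ee_pos: [0.4846, -0.2977, 0.1846]
orientation: [180.0, 0.0, -174.9]
force: [-0.3, -0.1, -1.5]
grip_width: 0.317
grasp_force: 59.8
to d [-0.0214 -0.0005  0.0061] turn 0.1 | 6.0333 [ 0.4846 -0.2977  0.1846] [ 180.     0.  -174.9] F [-0.3 -0.1 -1.5] g 0.317 59.8
```

```bash
python3 inch.py '[[-0.006,0,0.0016,0,0],[-0.012,0,0.0032,0,0],[-0.018,0,0.0048,0,0],[-0.022,0,0.006,0,0],[-0.022,0,0.006,0,0]]'
python3 - <<'E'
from h import *
to(.506,-.2963,.1785,185)
im=camrig.grab_frame("scene"); a=cv2.resize(im[170:270,190:280],(540,600),interpolation=cv2.INTER_CUBIC)
b=camrig.grab_frame("wrist")
b=cv2.resize(b[180:360,280:360],(260,600),interpolation=cv2.INTER_CUBIC)
cv2.imwrite("pics/c5.png",np.hstack([a,b]))
E
```

```text
time: 6.45
ee_pos: [0.5057, -0.2959, 0.1783]
orientation: [180.0, -0.0, -174.9]
force: [-0.1, 0.5, -1.7]
grip_width: 0.316
grasp_force: 59.7
to d [-0.0003 -0.0004 -0.0002] turn 0.1 | 6.45 [ 0.5057 -0.2959  0.1783] [ 180.    -0.  -174.9] F [-0.1  0.5 -1.7] g 0.316 59.7
```

View pics/c5.png

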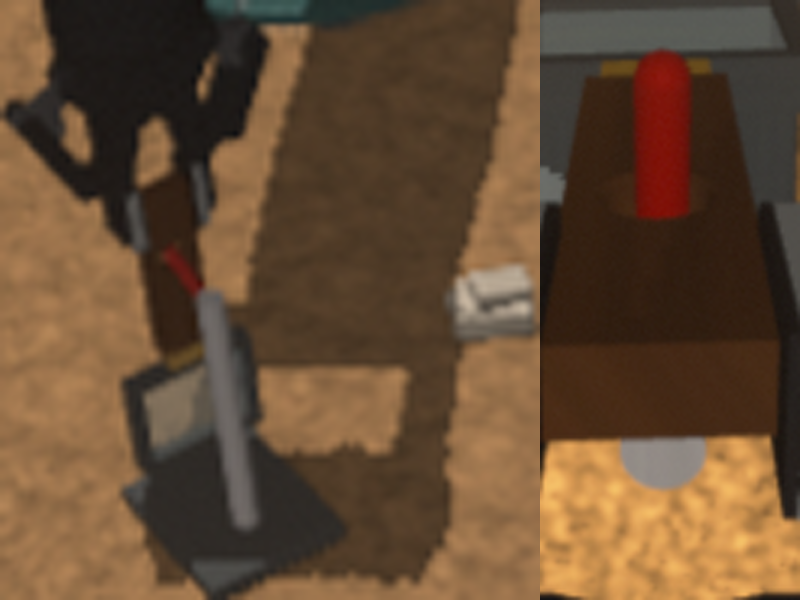

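The peg is through the hole, centred at column 663. I'll lower the lens onto it, let go and rise.

```bash
python3 inch.py '[[0,0,0.001,0,0],[0,0,0.002,0,0],[0,0,0.0025,0,0],[0,0,0.0025,0,0]]'
python3 inch.py '[[0,0,0,0,0.45],[0,0,0,0,0.45],[0,0,0,0,0.7],[0,0,0,0,0.7],[0,0,0,0,0.7]]'
python3 inch.py '[[0,0,0,0,0.7],[0,0,-0.01,0,0.7],[0,0,-0.03,0,0.7],[0,0,-0.06,0,0.7],[0,0,-0.1,0,0.7]]'
python3 - <<'E'
from h import *
to(.506,-.2963,.1785,185)
im=camrig.grab_frame("scene"); a=cv2.resize(im[170:270,190:280],(540,600),interpolation=cv2.INTER_CUBIC)
b=camrig.grab_frame("wrist")
b=cv2.resize(b[180:360,280:360],(260,600),interpolation=cv2.INTER_CUBIC)
cv2.imwrite("pics/c6.png",np.hstack([a,b]))
E
```

```text
time: 6.88
ee_pos: [0.5049, -0.2961, 0.1763]
orientation: [180.0, -0.0, -175.0]
force: [0.2, -0.2, -1.9]
grip_width: 0.313
grasp_force: 59.7
time: 7.3
ee_pos: [0.5051, -0.2961, 0.1765]
orientation: [-180.0, 0.0, -175.0]
force: [0.1, 0.0, 0.1]
grip_width: 0.7
grasp_force: 0.0
time: 7.72
ee_pos: [0.5044, -0.2957, 0.276]
orientation: [179.9, -0.2, -175.0]
force: [-0.4, -0.2, 0.0]
grip_width: 0.7
grasp_force: 0.0
to d [-0.0018 -0.001   0.0975] turn 0.0 | 7.7167 [ 0.5044 -0.2957  0.276 ] [ 179.9   -0.2 -175. ] F [-0.4 -0.2  0. ] g 0.7 0.0
```

View pics/c6.png

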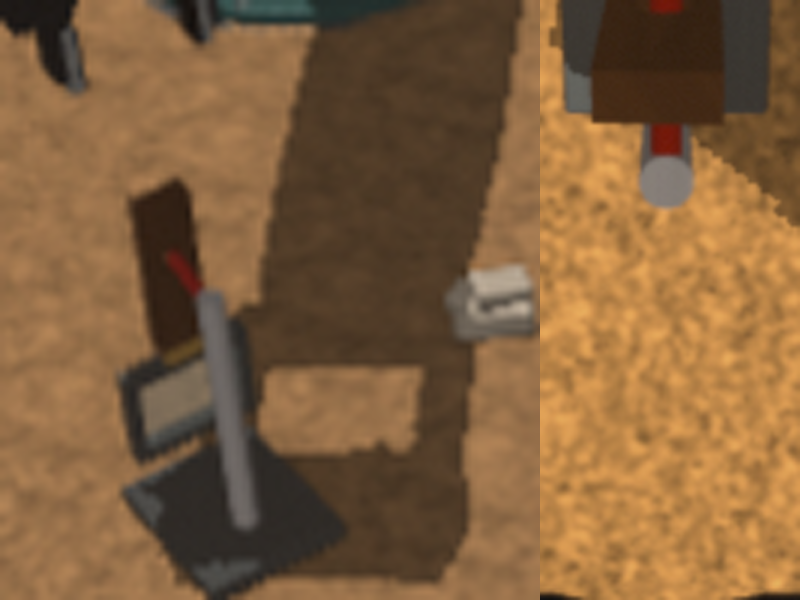

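The lens hangs free on the peg, upright in both views. Next I'll move over the tab.

```bash
python3 -c "
from h import *
to(.60,-.005,.30,190)"
python3 inch.py '[[-0.02,0.03,-0.02,-1,1],[-0.04,0.065,-0.024,-2,1],[-0.06,0.1,-0.024,-3,1],[-0.075,0.14,-0.024,-4,1],[-0.09,0.18,-0.024,-5,1]]'
python3 -c "
from h import *
to(.60,-.005,.30,190)"
```

```text
to d [-0.1192  0.2823 -0.0166] turn -4.9 | 7.8167 [ 0.5062 -0.2968  0.2841] [-179.7    0.4 -174.9] F [-0.   0.6  0.8] g 0.696 0.0
time: 8.23
ee_pos: [0.5787, -0.1092, 0.3013]
orientation: [-180.0, 0.0, -169.9]
force: [1.2, -1.0, -0.3]
grip_width: 0.998
grasp_force: 0.0
to d [-0.0392  0.0988  0.0013] turn 0.1 | 8.2333 [ 0.5787 -0.1092  0.3013] [-180.     0.  -169.9] F [ 1.2 -1.  -0.3] g 0.998 0.0
```

```bash
python3 inch.py '[[-0.015,0.035,0,0,1],[-0.03,0.07,0,0,1],[-0.039,0.098,0,0,1],[-0.039,0.098,0,0,1],[-0.039,0.098,0,0,1]]'
python3 inch.py '[[0,0,0,0,1],[0,0,0,0,1]]'
python3 - <<'E'
from h import *
np.set_printoptions(precision=4,suppress=True)
to(.60,-.005,.30,190)
C=cam("wrist"); im=camrig.grab_frame("wrist"); cv2.imwrite("pics/w7.png",im)
print(proj(C,[[.6138,-.0507,.156],[.654,.042,.12]]))
hsv=cv2.cvtColor(im,cv2.COLOR_BGR2HSV)
m=(hsv[...,0]>5)&(hsv[...,0]<16)&(hsv[...,1]>190)&(hsv[...,2]>150)
n,l,s,c=cv2.connectedComponentsWithStats(m.astype(np.uint8))
for i in range(1,n):
    if s[i,4]>100:
        ys,xs=np.where(l==i); r=cv2.minAreaRect(np.c_[xs,ys].astype(np.float32)); print(s[i],r,onz(C,r[0],.1205),[onz(C,p,.1205) for p in cv2.boxPoints(r)])
E
```

```text
time: 8.65
ee_pos: [0.5998, -0.0063, 0.301]
orientation: [-180.0, 0.0, -169.8]
force: [0.1, -0.2, 0.3]
grip_width: 1.0
grasp_force: 0.0
time: 8.82
ee_pos: [0.5996, -0.0086, 0.3007]
orientation: [-180.0, 0.0, -170.0]
force: [-0.1, -0.4, 0.2]
grip_width: 1.001
grasp_force: 0.0
to d [-0.001   0.0035  0.0007] turn -0.0 | 8.8167 [ 0.5996 -0.0086  0.3007] [-180.    0. -170.] F [-0.1 -0.4  0.2] g 1.001 0.0
[[266.3685 189.6231]
 [358.114  234.0104]]
```

View pics/w7.png

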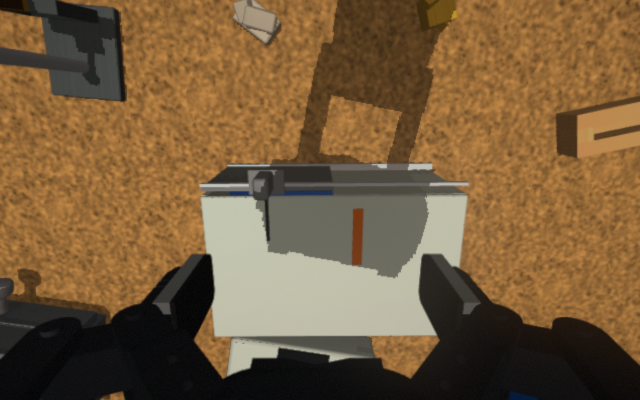

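The last view shows the tab's top near (262,184), the pointer along column 267 (rows 200–241), and the mark at columns 353–363, rows 209–265. The roof edges are level, so the tool yaw matches the cabinet.

```bash
python3 - <<'E'
from h import *
np.set_printoptions(precision=4,suppress=True)
C=cam("wrist"); im=cv2.imread("pics/w7.png"); S=manip.state()['ee_pos']
Rt=Ro.from_euler('z',10,degrees=True).as_matrix()
b,g,r=[im[...,i].astype(int) for i in range(3)]
m=((r-b)>60); m[:,:340]=0; m[:,375:]=0; m[:205]=0; m[268:]=0
ys,xs=np.where(m); rc=cv2.minAreaRect(np.c_[xs,ys].astype(np.float32)); print("mark",rc)
mk=onz(C,rc[0],.1205)
gr=im.mean(2); q=gr[200:240,258:278]; print(gr[[202,210,225,236],258:278].astype(int))
print(gr[168:202:2,248:278:2].astype(int))
pt=onz(C,(267.3,220),.123); print("mark",mk,"ptr",pt,"diff cab",Rt.T@(mk-pt))
t=onz(C,(262,184),.156); print("tab",t,Rt.T@(t-S), "ptr-tcp",Rt.T@(pt-S))
E
```

```text
mark ((357.0627746582031, 236.4890899658203), (9.44704818725586, 55.20774459838867), 1.4320961236953735)
[[102 103 102 102 102  99  82  39  29  42  74 100 102 102 102 103 102 103
  103 103]
 [171 135 112 104 103 102  89  47  28  33  65  99 103 102 103 103 102 103
  102 102]
 [188 187 189 187 171 130 104  87  38  29  43  75 100 103 103 104 103 103
  104 103]
 [187 188 188 189 188 188 186 167 100  39  31  62  99 103 103 104 103 103
  103 102]]
[[ 47  49  46  47  46  47  48  48  47  47  45  44  44  44  43]
 [ 91  94  95  94  94  92  89  88  89  89  89 104 109 108  93]
 [106 120 120 120 120  83  48  47  47  48  48  49  91 107  61]
 [105 120 121 120  93  48  48  46  47  47  44  40  57 100  60]
 [ 96 120 120 109  53  48  47  47  47  45  44  39  44  61  59]
 [ 95 119 113  65  62  60  55  63  61  47  41  39  43  60  60]
 [ 88 118  98  94  99  99 100 101  91  53  39  38  42  59  60]
 [ 91 118  89 105 119 120 123 125  80  55  42  38  42  59  60]
 [158 119  95 106 118 120 122 123  69  55  41  38  42  60  60]
 [147 117  95 105 116 116 117  85  63  55  42  38  42  60  60]
 [118 117 104 103 114 114 102  60  60  54  44  38  40  59  61]
 [114 118 102  97 110 113 100  61  59  56  43  36  48  60  60]
 [ 69 115 103  58  67  76  72  59  59  55  44  39  58  60  59]
 [ 62  91  83  56  60  58  61  59  59  56  44  48  59  59  59]
 [125 126 113  57  59  60  60  59  60  56  51  85  88  88  89]
 [184 184 179 103  56  57  57  57  56  54  66 102 101 102 101]
 [190 188 187 176 145  80  78  78  56  33  73 102 102 102 102]]
mark [0.6566 0.0413 0.1205] ptr [ 0.6537 -0.0492  0.123 ] diff cab [ 0.0185  0.0886 -0.0025]
tab [ 0.6095 -0.0551  0.156 ] [ 0.0017 -0.0474 -0.1447] ptr-tcp [ 0.0463 -0.0493 -0.1777]
```

```bash
python3 inch.py '[[-0.003,-0.025,0.02,0,1],[-0.006,-0.049,0.05,0,1],[-0.006,-0.049,0.085,0,1],[-0.006,-0.049,0.115,0,1],[-0.006,-0.049,0.115,0,1]]'
python3 inch.py '[[0,0,0,0,1],[0,0,0,0,1]]'
python3 - <<'E'
from h import *
np.set_printoptions(precision=4,suppress=True)
to(.6137,-.0565,.129,190)
C=cam("wrist"); im=camrig.grab_frame("wrist"); cv2.imwrite("pics/w8.png",im)
S=manip.state()['ee_pos']
print("pred tab/pointer",proj(C,[[.6137,-.056,.156],[.6537,-.0492,.123]]))
gr=im.mean(2); r0=int(proj(C,[[.6137,-.056,.156]])[0,1]); print(r0)
print(gr[r0-30:r0+45:5,285:350:3].astype(int))
E
```

```text
time: 9.28
ee_pos: [0.6118, -0.056, 0.1789]
orientation: [179.9, -0.5, -170.1]
force: [-1.3, -0.2, -1.8]
grip_width: 1.006
grasp_force: 0.0
time: 9.45
ee_pos: [0.6147, -0.0553, 0.1879]
orientation: [-180.0, 0.1, -170.0]
force: [0.1, 0.6, 0.2]
grip_width: 0.999
grasp_force: 0.0
to d [ 0.0013 -0.0009  0.0589] turn 0.0 | 9.45 [ 0.6147 -0.0553  0.1879] [-180.     0.1 -170. ] F [0.1 0.6 0.2] g 0.999 0.0
pred tab/pointer [[317.5297 230.0852]
 [317.0737 268.7869]]
230
[[ 47  48  67  67  67  67  67  57  46  47  46  47  48  45  54  67  68  68
   68  68  49  48]
 [ 47  48  66  67  67  67  68  45  46  47  46  47  48  47  45  67  67  68
   68  67  48  47]
 [ 46  46  66  67  67  67  66  45  49  47  48  47  48  48  46  67  68  68
   67  68  48  48]
 [ 95  96  70  67  67  67  64  54  61  61  63  63  63  62  54  66  67  67
   68  71 104 104]
 [ 78  78  68  66  67  67  63  58  66  68  68  68  68  66  61  60  68  66
   67  68  75  74]
 [ 64  62  67  66  67  67  63  59  67  68  67  68  69  67  60  61  67  68
   67  67  65  63]
 [ 52  49  64  66  67  66  63  60  67  67  67  67  67  67  61  60  66  66
   67  65  52  52]
 [113 112 113 112 113 113 108  62  66  66  67  67  67  67  60 108 113 113
  113 113 114 114]
 [117 117 117 117 117 117 110  62  66  67  67  67  68  67  60 112 117 116
  117 116 117 117]
 [118 118 117 118 118 116 117  78  61  63  62  61  61  60  74 116 117 116
  117 117 116 117]
 [117 118 117 117 117 117 117 117 117 117  51  32 116 117 118 118 117 117
  117 117 117 117]
 [117 118 117 118 117 117 118 118 118 117  51  32 117 117 118 117 118 117
  117 117 117 117]
 [117 117 117 118 118 118 117 117 117 118  53  34 117 117 116 117 117 117
  117 118 117 117]
 [117 118 117 118 118 117 116 117 118 117  52  32 117 118 118 117 117 116
  117 117 118 117]
 [118 117 117 117 117 118 118 117 117 119  53  34 117 118 118 117 117 118
  117 118 117 117]]
```

The tab's top is centred at (317,230), exactly as predicted, so I'll descend and grip it.

```bash
python3 inch.py '[[0.001,-0.001,0.02,0,1],[0.001,-0.001,0.04,0,1],[0.001,-0.001,0.058,0,1],[0.001,-0.001,0.058,0,1],[0.001,-0.001,0.058,0,1]]'
python3 inch.py '[[0,0,0,0,0],[0,0,0,0,0],[0,0,0,0,0],[0,0,0,0,0],[0,0,0,0,0]]' 70
python3 inch.py '[[0,0,0,0,0],[0,0,0,0,0],[0,0,0,0,0],[0,0,0,0,0]]' 70
python3 -c "
from h import *
to(.6137,-.0565,.129,190)"
```

```text
time: 9.92
ee_pos: [0.6137, -0.056, 0.1289]
orientation: [-180.0, 0.1, -169.9]
force: [1.0, -0.7, 0.8]
grip_width: 1.0
grasp_force: 0.0
time: 10.33
ee_pos: [0.6135, -0.056, 0.128]
orientation: [-180.0, 0.0, -169.9]
force: [0.2, 0.3, -0.0]
grip_width: 0.301
grasp_force: 0.0
time: 10.67
ee_pos: [0.6133, -0.0555, 0.1279]
orientation: [180.0, 0.0, -169.9]
force: [-2.0, 5.3, 5.0]
grip_width: 0.15
grasp_force: 68.7
to d [-0.0002 -0.0011 -0.0011] turn 0.1 | 10.6667 [ 0.6133 -0.0555  0.1279] [ 180.     0.  -169.9] F [-2.   5.3  5. ] g 0.15 68.7
```

```bash
python3 inch.py '[[0,0.006,0,0,0],[0,0.014,0,0,0],[0,0.022,0,0,0],[0,0.03,0,0,0],[0,0.038,0,0,0]]'
python3 inch.py '[[0,0.008,0,0,0],[0,0.016,0,0,0],[0,0.024,0,0,0],[0,0.032,0,0,0],[0,0.038,0,0,0]]'
python3 inch.py '[[0,0.006,0,0,0],[0,0.01,0,0,0],[0,0.0122,0,0,0],[0,0.0122,0,0,0],[0,0.0122,0,0,0]]'
```

```text
time: 11.08
ee_pos: [0.6066, -0.0186, 0.1279]
orientation: [-179.9, 0.0, -170.0]
force: [-2.4, -6.9, 5.4]
grip_width: 0.148
grasp_force: 68.9
time: 11.5
ee_pos: [0.5998, 0.0188, 0.1279]
orientation: [-179.9, -0.0, -170.0]
force: [-2.6, -9.3, 5.6]
grip_width: 0.152
grasp_force: 69.0
time: 11.92
ee_pos: [0.5977, 0.0304, 0.1279]
orientation: [-179.9, -0.0, -170.0]
force: [-3.9, -9.0, 5.6]
grip_width: 0.146
grasp_force: 69.0
```

```bash
python3 inch.py '[[0,0,0,0,0],[0,0,0,0,0]]'; python3 - <<'E'
from h import *
np.set_printoptions(precision=4,suppress=True,linewidth=150)
to(.5977,.0304,.128,190)
C=cam("wrist"); im=camrig.grab_frame("wrist"); cv2.imwrite("pics/w9.png",im)
b,g,r=[im[...,i].astype(int) for i in range(3)]
m=(r-b)>60; m[:,:280]=0; m[:,360:]=0
pr=proj(C,[[.6566,.0413,.1205],[.638,.0375,.123]]); print(pr)
r0=int(pr[0,1])
for y in range(r0-50,r0+55,10):
    row=im[y,295:340].astype(int); o=np.where(row[:,2]-row[:,0]>40)[0]; k=np.where(row.mean(1)<50)[0]
    print(y,"orange",295+o.min() if len(o) else None,295+o.max() if len(o) else None,"dark",(295+k)[[0,-1]] if len(k) else None)
im2=camrig.grab_frame("top"); T=cam("top"); print("top view pred",proj(T,[[.6566,.0413,.1205]]))
E
```

```text
time: 12.08
ee_pos: [0.5977, 0.0303, 0.1279]
orientation: [-179.9, -0.0, -170.0]
force: [-4.5, -9.0, 5.7]
grip_width: 0.148
grasp_force: 69.1
to d [ 0.      0.0001 -0.0001] turn 0.0 | 12.0833 [0.5977 0.0303 0.1279] [-179.9   -0.  -170. ] F [-4.5 -9.   5.7] g 0.148 69.1
[[319.8347 358.6118]
 [318.9012 330.0552]]
308 orange None None dark [295 339]
318 orange 311 331 dark [295 339]
328 orange 311 330 dark [295 338]
338 orange 311 330 dark [314 319]
348 orange 311 330 dark [314 319]
358 orange 311 330 dark [314 319]
368 orange None None dark [295 339]
378 orange None None dark [295 339]
388 orange None None dark [295 339]
398 orange None None dark [295 339]Traceback (most recent call last):
  File "<stdin>", line 10, in <module>
IndexError: index 408 is out of bounds for axis 0 with size 400
```

The pointer is inside the mark but 2 mm short of its middle (column 316.5 against 320.5). I'll centre it and recheck, along with the lens.

```bash
python3 inch.py '[[0,0.001,0,0,0],[0,0.002,0,0,0],[0,0.002,0,0,0],[0,0.002,0,0,0],[0,0.002,0,0,0]]'; python3 - <<'E'
from h import *
im=camrig.grab_frame("wrist")
for y in (338,348,358):
    row=im[y,295:340].astype(int); o=np.where(row[:,2]-row[:,0]>40)[0]; k=np.where(row.mean(1)<50)[0]
    print(y,295+o.min(),295+o.max(),295+k[0],295+k[-1])
s=camrig.grab_frame("scene"); w=cv2.imread("pics/c6.png")
a=cv2.resize(w[:, :540],(90,100),interpolation=cv2.INTER_AREA).astype(int); d=np.abs(a-s[170:270,190:280]).mean(2)
print("lens handle region diff", d[33:75,20:40].mean(), s[205,215:222].tolist())
E
```

```text
time: 12.55
ee_pos: [0.5974, 0.0322, 0.1279]
orientation: [-179.9, -0.0, -170.0]
force: [-3.6, -8.8, 6.0]
grip_width: 0.149
grasp_force: 69.1
338 307 327 314 319
348 307 326 314 319
358 307 326 314 319
lens handle region diff 5.930952380952381 [[24, 37, 56], [23, 35, 52], [22, 35, 53], [21, 33, 51], [21, 33, 51], [22, 34, 52], [21, 33, 50]]
```

The pointer is now at the middle of the mark (316.5 of 307–326) and the lens is still hanging, so I'll hand in.

```bash
python3 -c "
from station import manip, camrig
print(manip.finish_job())"
```

```text
the job is handed in; nothing more can be done
None
```

The lens hangs free on the red peg, and I handed in still gripping the tab with the panel held open and the pointer within about 1 mm of the orange mark's middle, at about 12.7 s; no verdict was shown.

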